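Push the catch tray home under the polishing spindle

ROBOT

A 7-joint arm with a two-finger parallel gripper is mounted at the origin on the work surface. World frame = base frame: x ahead of the robot, y to its left, z up, the work surface at z = 0. Lengths are in m, angles in rad, forces in N, time in s.
With the tool pointing down it reaches from about 0.425 to 0.875 m from the base axis. Payload 4.7 kg.
Tool frame: the origin (TCP) lies at the very end of the fingers, on their centre line; the grasp point (between the pads) lies 19 mm behind it; z points along the fingers, y is the line along which they close (so a half turn about z gives the same grasp; the last joint's range is limited). The gripper opens to 87 mm and grips with 3 to 60 N. Pads are 19 mm wide; open, the fingers measure 117 mm over their backs; the gripper's body (75 mm by 190 mm) begins 51 mm behind the grasp point.
Start: joints at [1.36, 0.321, -0.07, 1.45, 0.023, 1.371, -0.057], TCP at [0.145, -0.634, 0.223] pointing down, gripper open.
Joint ranges: [-2.86, 2.86], [-0.3, 2.09], [-1.38, 1.24], [0.06, 2.45], [-1.56, 4.7], [0.09, 2.05], [-2.69, 2.69]. Speed limits (rad/s): [2.57, 2.57, 3.14, 3.14, 3.14, 3.14, 3.14].

INTERFACE

Orientations are given as a rotation vector (axis times angle).
In Python, from bench import ctrl gives the robot as it stands.
- The arm moves only by the shell command python3 -m jog 'ROWS' [FORCE]. ROWS is JSON, a list that holds one entry, the list of rows, each a list of 7 numbers: the shift along the tool's x, y, z in mm, then the turn, a rotation vector about the tool's x, y, z in degrees, then the finger opening in mm, from 0 to 87. A call has 1 to 10 rows; each row is the pose to reach, as a shift and turn from the pose commanded when the call began, along the tool's axes at that moment; what a row does not reach only later rows make up. A row lasts 1/10 s, in which the tool goes at most 50 mm and 8.59 degrees, less where a joint would pass 70% of its speed; a pose out of reach is approached as far as the arm can. A call with a gripper value outside its range is refused whole. The fingers move at their own pace and stop on an object; FORCE is the grip in N (left out, the last holds). Time passes only in rows, so rows that repeat a pose let the fingers close. It gives the time, the measured TCP pose, the force, the opening and the grip force at its end, in the units of the state.
- ctrl.get_state(): the state, without advancing time (a new reading comes with each control period).
- ctrl.get_image(name): name is "side" or "top"; returns a dict with "image" (420x560x3 uint8, red, green, blue), "depth" (420x560 float32, m along the optical axis (not along the pixel's ray), 0 where there is no reading), "fov_y" (degrees; the focal length in pixels is half the picture's height over the tangent of half this angle, whatever the lens; pixels are square), "cx", "cy" (the principal point, pixels), "k1" (the pictures are not rectified: a ray, as slopes to the right and down, at radius r is drawn at 1 + k1 r^2 times it, then the intrinsics apply), "rvec" (rotation vector, rad) and "tvec" (3), from world to camera coordinates, as OpenCV has them. Camera axes: x right, y down, z forward; pixel columns grow to the right and rows downward; lengths in m; the calibration is good to about 2 mm. A picture is of the moment at which its call begins.
- ctrl.close_job(): hands the job in; it is judged then, once.
The state is a dict: "time": time; "joint_positions": joint angles; "qd": joint speeds; "joint_torque": joint torques, N m; "position": TCP position; "tool_rot": TCP orientation; "ft_force": force on the tool from outside, world axes, zero at the start; "torque": the same for the moment, N m; "grip_width": opening from 0.0 (shut) to 1.0 (fully open); "grip_force": force on a finger pad.
Only numpy, scipy, OpenCV 4.12 (cv2) and the standard library are available. Lean on these libraries where they do the work, as an engineer would, in place of code of your own. Each camera call takes 0.05 s, during which the arm holds its last target. There are 200 camera calls.

TASK

The flat steel catch tray of the polishing lathe has been emptied and left on the bench to the right of its place. Push it along the bench with the fingers until it is in front of the lathe's open-fronted sheet-metal guard, then push it straight in between the guard's cheeks under the spindle, fully home and flush against the back plate. Keep the tray flat on the bench the whole time (do not lift or tip it) and leave the other things on the bench where they are.

Things in the scene. Friction and masses are not known exactly. Their poses are not given: they have to be found in the camera images.
- tray: The catch tray: plain steel pan 120 mm deep (its x), 180 mm wide (its y), 45 mm high, 0.4 to 0.8 kg, loose on the bench. Its top is a wire grille flush with the rim, too fine for a finger, so it acts as a solid block. Front face (-x, towards the robot) has a black finger slot 60 mm long. Origin: centre of its underside; z up.
- lathe: Polishing lathe with its guard, one unit fixed to the bench. Origin: point on the bench where the origin of the tray lies when the tray is fully home and centred; x points into the guard, y left, z up; the home tray's axes are parallel to these. Blue motor to the left: y = +145 to +395 mm, x = -60 to +90 mm, 265 mm high.
- guard_back (a point): Middle of the inner face of the guard's back plate, at bench level: x = +60 mm, y = 0 in the lathe's frame. The plate is 75 mm high, sheet aluminium, and rigid. It is the stop for the tray's rear face.
- guard_mouth (a point): Middle of the guard's open front, at bench level: x = -25 mm, y = 0 in the lathe's frame. Cheeks 60 mm high, inner faces at y = +-98 mm (8 mm play each side of the tray), from the back plate to x = -5 mm, then flared out to y = +-115 mm at the mouth. A tray that is home stands 35 mm out of the mouth, so its front face can be pushed all the way.
- drum (a point): Centre of the rubber sanding drum on the spindle above the tray's place: 38 mm across, 46 mm long, 195 mm above the bench, at x = +15 mm, y = 0 in the lathe's frame. The spindle runs from it along y to the motor.
- bar_a: Bystander: a bar of polishing compound 110 x 42 x 32 mm (x, y, z), lying right of the guard. Origin: centre of its underside.
- bar_b: Bystander: another bar of the same size, at the far right. Origin: centre of its underside.
- felt_wheel: Bystander: a felt wheel lying flat, 90 mm across, 22 mm thick, in front of the motor, left of the guard's mouth. Origin: centre of its underside.
- spare_drum: Bystander: a spare sanding drum standing upright, 38 mm across, 50 mm high, further left. Origin: centre of its underside.
- jar: Bystander: a small glass jar, 60 mm across, 70 mm high, at the near right. Origin: centre of its underside.
- gold_ring: Bystander: a finger ring lying flat, 21 mm across, 6 mm high, between the robot and the tray. Origin: centre of its underside.
- brush: Bystander: a hand brush, 200 mm long, 42 mm wide, 20 mm high, lying at the near left. Origin: a point on the bench under the middle of the brush.
Not all that is in view belongs to the job. Several things look just like the tray: the one meant starts farthest from the robot's base.

How it is judged:
By the outcome, as a careful person would: the job done as asked, in the order asked, and still so for the second after the job is handed in, with the robot touching nothing.
It also fails if it takes over 61 s, if anything falls off the work surface, if the arm or the gripper's body presses on something with over 40 N, if the wrist force passes 120 N, or if a joint passes its speed limit or range.

## Working session

There is one attempt and no reset: what is moved stays moved. The work goes in short steps, Python scripts to look and compute and a shell command to move; the robot and the scene stay as the last step left them, time stands still between calls to the robot, and variables do not carry over. Pictures are saved under pics/ and viewed, at most 10 in all, crops included, and the job is handed in when it is done.

```bash
ls; mkdir -p pics; cat > h.py <<'E'
import numpy as np,cv2
from bench import ctrl
def grab(n):
    d=ctrl.get_image(n); return d
def rays(d,uv):
    f=210/np.tan(np.radians(d["fov_y"])/2)
    K=np.array([[f,0,d["cx"]],[0,f,d["cy"]],[0,0,1.]])
    uv=np.asarray(uv,float).reshape(-1,1,2)
    n=cv2.undistortPoints(uv,K,np.array([d["k1"],0,0,0.])).reshape(-1,2)
    R=cv2.Rodrigues(np.array(d["rvec"],float))[0]; t=np.array(d["tvec"],float).ravel()
    return R,t,np.c_[n,np.ones(len(n))]
def on_plane(d,uv,z):
    R,t,n=rays(d,uv); c=-R.T@t; w=n@R
    return c+w*((z-c[2])/w[:,2])[:,None]
def by_depth(d,uv):
    R,t,n=rays(d,uv); uv=np.asarray(uv,int).reshape(-1,2)
    z=d["depth"][uv[:,1],uv[:,0]]
    return (n*z[:,None]-t)@R
E
python3 - <<'E'
from h import *
for n in("top","side"):
    d=grab(n); cv2.imwrite(f"pics/{n}0.png",d["image"][:,:,::-1]); np.save(f"{n}0.npy",d,allow_pickle=True)
    print(n,d["fov_y"],d["cx"],d["cy"],d["k1"],d["rvec"],d["tvec"])
s=ctrl.get_state();print(s)
E
```

```text
pics
top 50.3327191823119 285.25972660745015 212.43205924075372 0.02377576625787529 [ 2.1396331  -2.14494068  0.16037727] [-7.93681369e-04  5.50661466e-01  1.50847763e+00]
side 46.644442428957944 277.7959441529556 201.56147364177804 -0.027404392079454814 [ 2.30714601 -0.00765639  0.02956565] [-0.53408514  0.11546254  1.61951191]
{'time': 0.1, 'joint_positions': array([ 1.36007443,  0.32174464, -0.07007195,  1.45152769,  0.0226241 ,
        1.3707873 , -0.0569203 ]), 'qd': array([ 0.00019414, -0.00068892, -0.00100246, -0.00542677, -0.0004123 ,
        0.00100595, -0.0011926 ]), 'joint_torque': array([-2.72259849e-04, -4.92572773e+01, -4.05872539e-01, -3.13400888e+01,
       -6.40078518e-02,  3.94184003e-02,  8.00581847e-05]), 'position': array([ 0.14473647, -0.63318948,  0.22158624]), 'tool_rot': array([-3.12012258e+00, -3.52220267e-01,  4.80891628e-04]), 'ft_force': array([ 0.79736895, -0.1619322 ,  0.16466494]), 'torque': array([0.02647518, 0.01335236, 0.03503387]), 'grip_force': 0.0, 'grip_width': 0.9973337995915762}
```

View pics/top0.png

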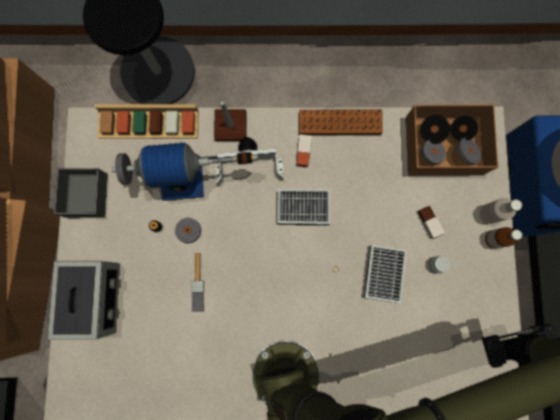

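View pics/side0.png

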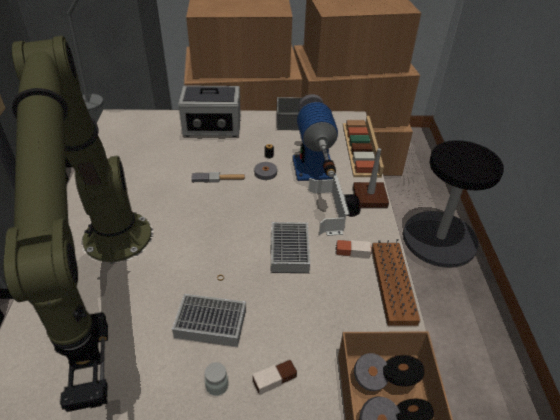

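Top view: two trays at about (303,207) and (386,274). The guard lies between (218,180) and (282,178), with its back plate at v≈155. The felt wheel is at (188,230) and the ring at (335,268). The side view agrees. Next I'll take an enlarged crop to measure.

```bash
python3 - <<'E'
from h import *
t=np.load("top0.npy",allow_pickle=True).item(); s=np.load("side0.npy",allow_pickle=True).item()
a=cv2.resize(t["image"][130:250,170:350],None,fx=4.4,fy=4.4,interpolation=cv2.INTER_CUBIC)
cv2.imwrite("pics/topc.png",a[:,:,::-1])
b=cv2.resize(s["image"][150:280,250:400],None,fx=4.4,fy=4.4,interpolation=cv2.INTER_CUBIC)
cv2.imwrite("pics/sidec.png",b[:,:,::-1])
print(on_plane(t,[[303,207],[386,274]],.045), on_plane(t,[[285,375],[188,230],[335,268]],0))
E
```

```text
[[ 0.56903187 -0.06370473  0.045     ]
 [ 0.33859201 -0.34245026  0.045     ]] [[ 3.54821357e-03  7.21305260e-05  0.00000000e+00]
 [ 4.95007325e-01  3.42186450e-01  0.00000000e+00]
 [ 3.60185685e-01 -1.75402691e-01  0.00000000e+00]]
```

View pics/topc.png

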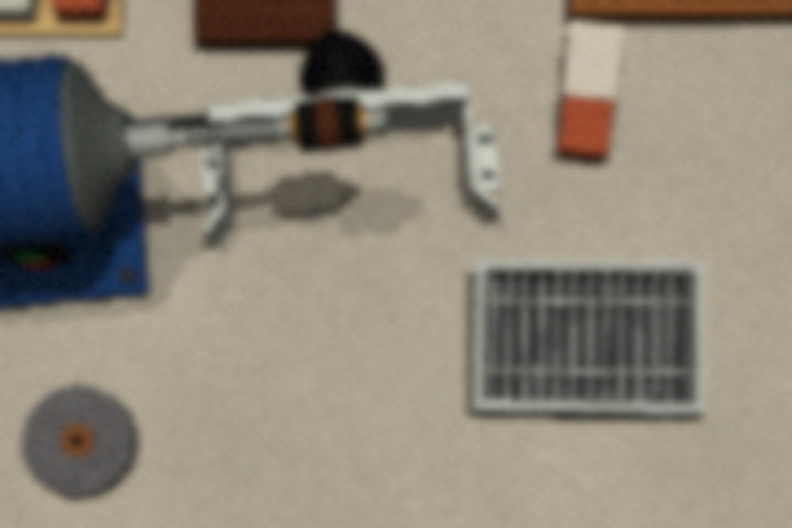

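View pics/sidec.png

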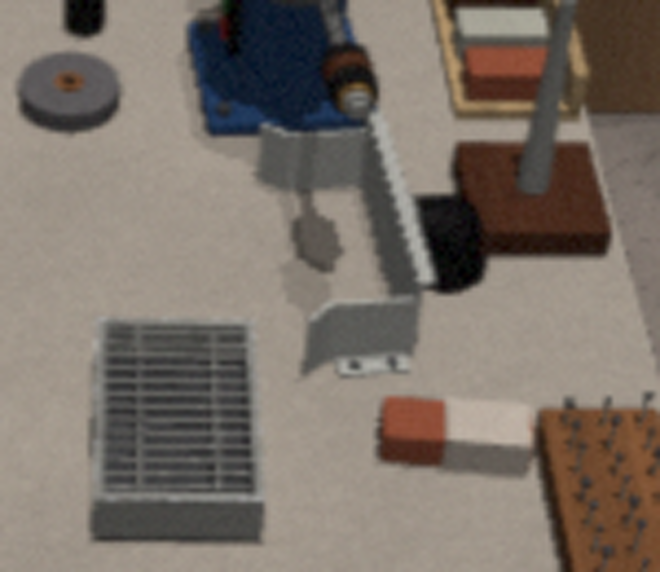

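The crops show four tray top corners near (475,265), (700,265), (702,413) and (472,413). The guard's back plate top edge runs from (210,105) to (466,85). The cheek tips are at (208,240) and (490,215), so the guard is turned about +5°. Bar_a sits at (588,90), behind the tray's right side.

```bash
python3 - <<'E'
from h import *
np.set_printoptions(precision=4,suppress=True)
t=np.load("top0.npy",allow_pickle=True).item(); s=np.load("side0.npy",allow_pickle=True).item()
T=lambda p:(np.array(p,float)+.5)/4.4-.5+[170,130]
S=lambda p:(np.array(p,float)+.5)/4.4-.5+[250,150]
tray=on_plane(t,T([[474,263],[700,263],[702,414],[471,414]]),.045)
print("tray top",tray[:,:2],tray.mean(0)[:2], np.linalg.norm(np.diff(tray,axis=0),axis=1))
sb=on_plane(s,S([[103,322],[253,320],[260,498],[93,498]]),.045); print("tray side",sb[:,:2],sb.mean(0)[:2])
sg=on_plane(s,S([[302,376],[262,182]]),0);print("mouth tips side",sg[:,:2],np.linalg.norm(sg[0]-sg[1]))
tg=on_plane(t,T([[492,216],[207,241]]),.06);print("mouth tips top",tg[:,:2],np.linalg.norm(tg[0]-tg[1]))
bp=on_plane(t,T([[210,107],[466,87]]),.075);print("back top",bp[:,:2])
bs=on_plane(s,S([[372,125],[430,283]]),.075);print("back side view",bs[:,:2])
bi=on_plane(s,S([[362,185],[415,300]]),[0,0][0]);print("back base inner",bi[:,:2])
for p in (sg,tg):
  y=p[1]-p[0];yaw=np.arctan2(-y[0],y[1]);m=p.mean(0)[:2];x=np.array([np.cos(yaw),np.sin(yaw)])
  print("yaw",np.degrees(yaw),"mouth",m,"home",m+.025*x,"back",m+.085*x)
for p in (bp,bs):
  print(np.degrees(np.arctan2(-(p[1]-p[0])[0],(p[1]-p[0])[1])))
E
```

```text
tray top [[ 0.6315  0.0253]
 [ 0.631  -0.1538]
 [ 0.5105 -0.1533]
 [ 0.5109  0.0276]] [ 0.571  -0.0636] [0.1791 0.1206 0.1809]
tray side [[ 0.5178  0.0204]
 [ 0.6314  0.023 ]
 [ 0.6258 -0.1532]
 [ 0.5095 -0.1533]] [ 0.5711 -0.0658]
mouth tips side [[0.6707 0.0077]
 [0.6543 0.2342]] 0.2271439244204594
mouth tips top [[0.6661 0.0108]
 [0.6466 0.2348]] 0.2248665747312467
back top [[0.7509 0.2323]
 [0.7667 0.031 ]]
back side view [[0.7387 0.2194]
 [0.7636 0.0327]]
back base inner [[0.7386 0.231 ]
 [0.7674 0.0917]]
yaw 4.1604672126782285 mouth [0.6625 0.121 ] home [0.6874 0.1228] back [0.7473 0.1271]
yaw 4.988884465537758 mouth [0.6564 0.1228] home [0.6813 0.125 ] back [0.741  0.1302]
-175.514644563505
-172.396949685733
```

```bash
cat >> h.py <<'E'
from scipy.spatial.transform import Rotation as Ro
def to(x,y,z,yaw):
    s=ctrl.get_state(); R=Ro.from_rotvec(s["tool_rot"])
    c,n=np.cos(np.radians(yaw)),np.sin(np.radians(yaw))
    G=Ro.from_matrix(np.array([[c,n,0],[n,-c,0],[0,0,-1]]))
    print("t",round(s["time"],2),"shift mm",(R.inv().apply(np.array([x,y,z])-s["position"])*1e3).round(1),"turn",np.degrees((R.inv()*G).as_rotvec()).round(1),"F",s["ft_force"].round(1))
E
python3 -c "
from h import *
to(.40,-.38,.20,52);to(.573,-.205,.15,94.5)"
```

```text
t 0.1 shift mm [ 305.3 -189.9   21.9] turn [ -0.1  -0.  -39.1] F [ 0.8 -0.2  0.2]
t 0.1 shift mm [ 513.  -321.8   72.1] turn [ -0.1  -0.1 -81.6] F [ 0.8 -0.2  0.2]
```

```bash
python3 -m jog '[[[51,-32,7,0,0,-8,60],[102,-64,14,0,0,-16,60],[153,-96,21,0,0,-24,60],[204,-128,28,0,0,-32,60],[255,-160,35,0,0,-40,60],[306,-192,42,0,0,-48,60],[357,-224,49,0,0,-56,60],[408,-256,56,0,0,-64,60],[459,-288,63,0,0,-72,60],[513,-322,72,0,0,-81,60]]]'; python3 -c "
from h import *
to(.573,-.205,.15,94.5)"
```

```text
time: 1.1
position: [0.497, -0.281, 0.164]
tool_rot: [2.147, 2.294, -0.001]
ft_force: [0.5, -0.8, 0.7]
grip_width: 0.693
grip_force: 0.0
t 1.1 shift mm [70.8 80.9 14. ] turn [-0.   0.  -0.7] F [ 0.5 -0.8  0.7]
```

```bash
python3 -m jog '[[[35,40,7,0,0,0,60],[70,80,14,0,0,-1,60],[70,80,14,0,0,-1,60],[70,80,14,0,0,-1,60],[70,80,14,0,0,-1,60]]]'; python3 -c "
from h import *
to(.573,-.205,.012,94.5)"
```

```text
time: 1.6
position: [0.5707, -0.2093, 0.1499]
tool_rot: [-2.134, -2.305, 0.002]
ft_force: [-0.6, -0.5, -0.4]
grip_width: 0.688
grip_force: 0.0
t 1.6 shift mm [  4.2   2.8 137.9] turn [-0.1  0.  -0.1] F [-0.6 -0.5 -0.4]
```

```bash
python3 -m jog '[[[4,3,45,0,0,0,60],[4,3,85,0,0,0,60],[4,3,115,0,0,0,60],[4,3,130,0,0,0,60],[4,3,137,0,0,0,60],[4,3,137,0,0,0,60],[4,3,137,0,0,0,60]]]'; python3 -c "
from h import *
to(.577,.016,.012,94.5)
d=grab('side');np.save('side1.npy',d,allow_pickle=True);cv2.imwrite('pics/side1.png',cv2.resize(d['image'][130:330,200:400],None,fx=3,fy=3)[:,:,::-1])"
```

```text
time: 2.3
position: [0.5755, -0.2045, 0.015]
tool_rot: [2.132, 2.304, 0.001]
ft_force: [-0.4, 0.2, 0.1]
grip_width: 0.689
grip_force: 0.0
t 2.3 shift mm [219.7  18.6   2.7] turn [ 0.1  0.1 -0.1] F [-0.4  0.2  0.1]
```

View pics/side1.png

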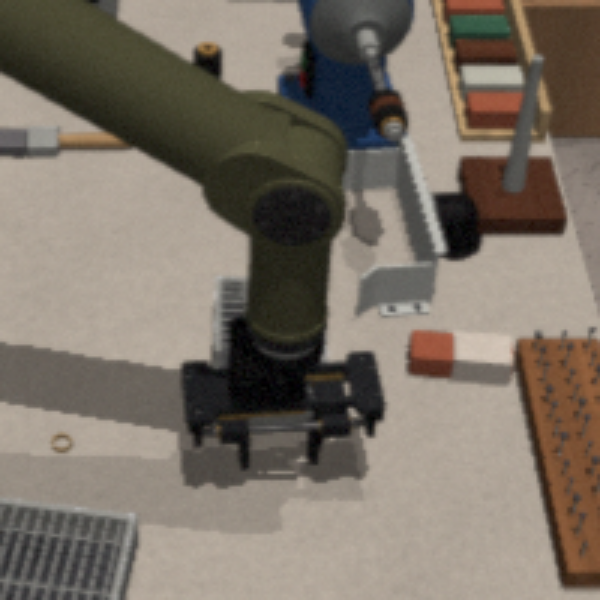

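The picture shows the fingertips at (245,465) and (315,460), standing clear to the right of the tray. The way to the guard mouth at (360,310) is free. I'll push left.

```bash
python3 -m jog '[[[20,2,0,0,0,0,60],[32,3,0,0,0,0,60],[40,4,0,0,0,0,60],[48,4,0,0,0,0,60],[58,5,0,0,0,0,60],[70,6,0,0,0,0,60],[84,7,0,0,0,0,60],[98,8,0,0,0,0,60],[112,9,0,0,0,0,60],[126,10,0,0,0,0,60]]]';python3 -m jog '[[[14,1,0,0,0,0,60],[28,2,0,0,0,0,60],[42,3,0,0,0,0,60],[54,4,0,0,0,0,60],[64,5,0,0,0,0,60],[70,6,0,0,0,0,60],[74,6,0,0,0,0,60],[74,6,0,0,0,0,60],[74,6,0,0,0,0,60]]]'; python3 -c "
from h import *
to(.577,.016,.012,94.5)
for n in ('side','top'):
  d=grab(n);np.save(n+'2.npy',d,allow_pickle=True)
  if n=='top':cv2.imwrite('pics/top2.png',cv2.resize(d['image'][130:250,170:350],None,fx=4.4,fy=4.4,interpolation=2)[:,:,::-1])"
```

```text
time: 3.35
position: [0.5749, -0.0794, 0.0142]
tool_rot: [2.133, 2.303, -0.003]
ft_force: [-0.2, -6.6, 3.2]
grip_width: 0.689
grip_force: 2.7
time: 4.25
position: [0.5747, -0.0025, 0.0131]
tool_rot: [-2.133, -2.306, -0.001]
ft_force: [1.2, -2.4, 1.3]
grip_width: 0.693
grip_force: 1.0
t 4.25 shift mm [18.3  3.8  1.1] turn [ 0. -0. -0.] F [ 1.2 -2.4  1.3]
```

View pics/top2.png

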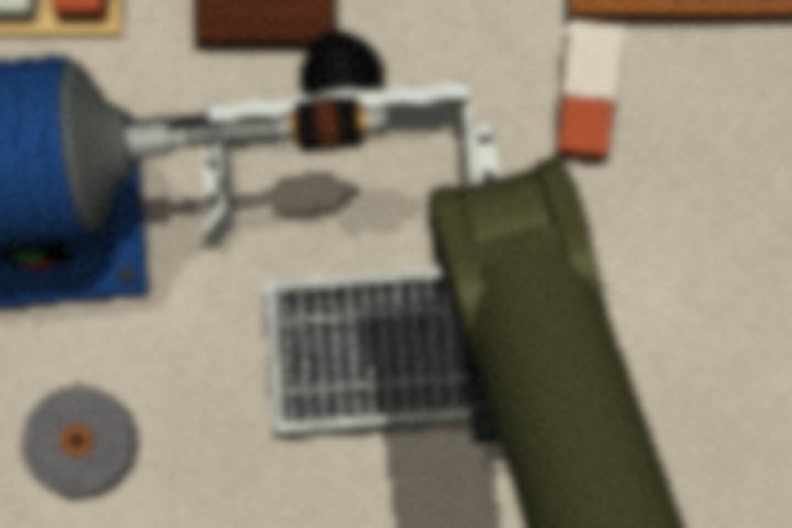

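The tray's left edge now runs from (268,286) to (276,434), and it has turned as planned. I'll measure how far it still has to go.

```bash
python3 - <<'E'
from h import *
np.set_printoptions(precision=4,suppress=True)
t=np.load("top2.npy",allow_pickle=True).item()
T=lambda p:(np.array(p,float)+.5)/4.4-.5+[170,130]
p=on_plane(t,T([[266,285],[276,436],[440,273],[468,423]]),.045)[:,:2];print(p)
for a,b in((p[1],p[0]),): print("yaw L",np.degrees(np.arctan2((b-a)[1],(b-a)[0])))
for a,b in((p[2],p[0]),(p[3],p[1])): print("yaw F",np.degrees(np.arctan2(-(b-a)[0],(b-a)[1])))
# guard direction from cheeks' inner faces and back plate
g=on_plane(t,T([[229,150],[229,205],[462,110],[468,170]]),.06)[:,:2];print("cheeks",g)
yaw=np.radians(4.7);x=np.array([np.cos(yaw),np.sin(yaw)]);y=np.array([-x[1],x[0]])
c=p[:2].mean(0)-.09*y
print("tray c",c)
for m in([.6625,.121],[.6564,.1228]):print("lateral err (tray left of axis +)",(c-m)@y, "ahead",(c-m)@x)
print("cheek lateral rel", (g-[.6595,.1219])@y)
E
```

```text
[[0.6142 0.1898]
 [0.494  0.1801]
 [0.6235 0.0522]
 [0.5038 0.0299]]
yaw L 4.643219095553664
yaw F 3.876624698975595
yaw F 3.7491282518452764
cheeks [[0.7201 0.2189]
 [0.6755 0.2181]
 [0.7523 0.0345]
 [0.7034 0.0297]]
tray c [0.5615 0.0952]
lateral err (tray left of axis +) -0.01739138791193779 ahead -0.10281033363814523
lateral err (tray left of axis +) -0.019685160110853514 ahead -0.09687833489408929
cheek lateral rel [ 0.0917  0.0945 -0.0947 -0.0954]
```

```bash
python3 -m jog '[[[6,0,0,0,0,0,60],[12,1,0,0,0,0,60],[16,1,0,0,0,0,60],[19,1,0,0,0,0,60],[19,1,0,0,0,0,60],[19,1,0,0,0,0,60],[0,1,0,0,0,0,60],[-30,1,0,0,0,0,60],[-45,1,-20,0,0,0,60],[-45,1,-60,0,0,0,60]]]'; python3 -m jog '[[[0,0,-50,0,0,0,60],[0,0,-50,0,0,0,60],[0,0,-50,0,0,0,60]]]'; python3 -c "
from h import *
to(.47,.106,.13,4.7)"
```

```text
time: 5.35
position: [0.5765, -0.0504, 0.0707]
tool_rot: [-2.134, -2.298, 0.006]
ft_force: [1.3, -0.9, -0.2]
grip_width: 0.69
grip_force: 0.0
time: 5.65
position: [0.5803, -0.0469, 0.1248]
tool_rot: [2.131, 2.305, 0.004]
ft_force: [0.2, -0.4, 0.1]
grip_width: 0.692
grip_force: 0.0
t 5.65 shift mm [161.1 -97.9  -5.5] turn [ 0.2 -0.1 89.8] F [ 0.2 -0.4  0.1]
```

```bash
python3 -m jog '[[[5,-35,0,0,0,8,60],[15,-70,0,0,0,16,60],[35,-98,0,0,0,24,60],[55,-98,0,0,0,32,60],[75,-98,0,0,0,40,60],[95,-98,0,0,0,48,60],[115,-98,0,0,0,56,60],[130,-98,0,0,0,64,60],[145,-98,0,0,0,72,60],[161,-98,0,0,0,80,60]]]'; python3 -m jog '[[[0,0,0,0,0,8,60],[0,0,0,0,0,10,60],[0,0,0,0,0,10,60],[0,0,0,0,0,10,60]]]'; python3 -c "
from h import *
to(.47,.106,.012,4.7)
d=grab('top');np.save('top3.npy',d,allow_pickle=True)
cv2.imwrite('pics/top3.png',cv2.resize(d['image'][130:250,170:350],None,fx=4.4,fy=4.4,interpolation=2)[:,:,::-1])
d=grab('side');np.save('side3.npy',d,allow_pickle=True)
cv2.imwrite('pics/side3.png',cv2.resize(d['image'][130:280,210:400],None,fx=4,fy=4,interpolation=2)[:,:,::-1])"
```

```text
time: 6.65
position: [0.4674, 0.1059, 0.1215]
tool_rot: [-3.117, -0.387, 0.005]
ft_force: [-0.6, -0.2, 0.0]
grip_width: 0.692
grip_force: 0.0
time: 7.05
position: [0.4681, 0.1052, 0.1222]
tool_rot: [-3.139, -0.125, 0.003]
ft_force: [0.2, -0.1, 0.5]
grip_width: 0.69
grip_force: 0.0
t 7.05 shift mm [  2.2  -0.6 110.2] turn [-0.   0.1 -0.2] F [ 0.2 -0.1  0.5]
```

View pics/top3.png

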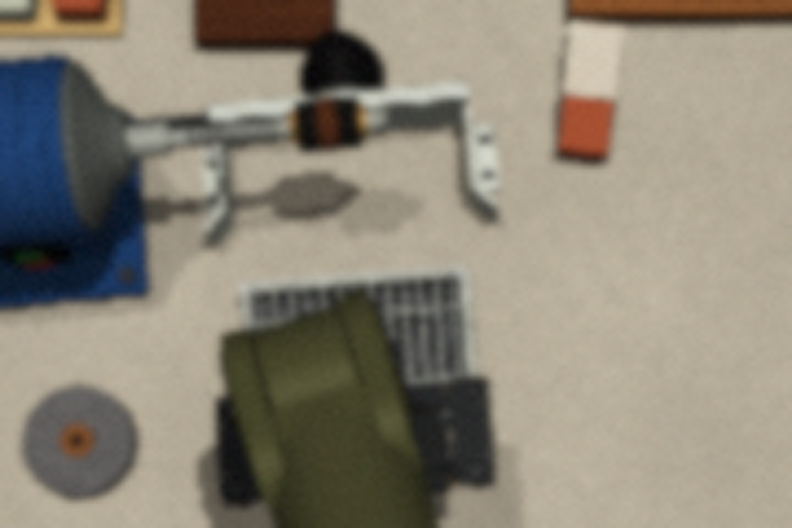

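View pics/side3.png

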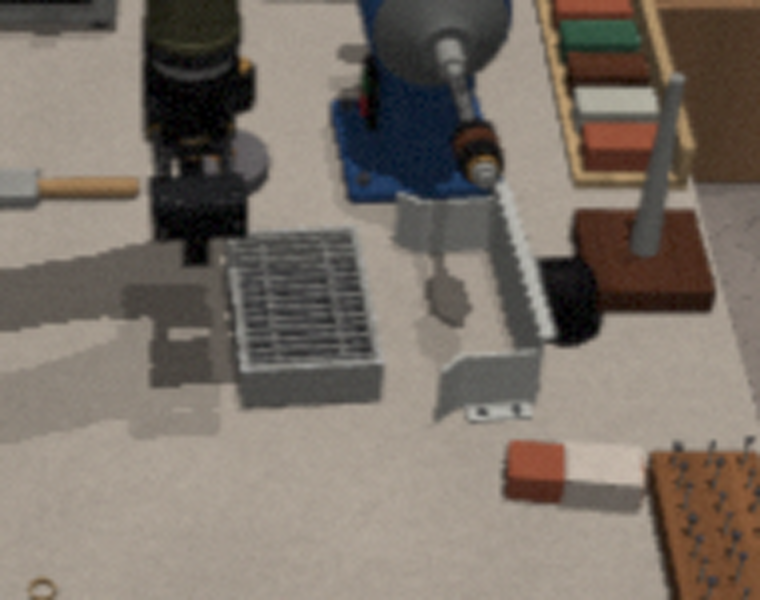

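Top view: the tray's rear edge runs from (241,288) to (464,271). Side view: its top corners are at (353,230), (380,360) and (242,367), and the mouth's foot tips are at (435,420) and (397,246). I'll measure the lateral offset.

```bash
python3 - <<'E'
from h import *
np.set_printoptions(precision=4,suppress=True)
t=np.load("top3.npy",allow_pickle=True).item();s=np.load("side3.npy",allow_pickle=True).item()
T=lambda p:(np.array(p,float)+.5)/4.4-.5+[170,130]
S=lambda p:(np.array(p,float)+.5)/4-.5+[210,130]
yaw=np.radians(4.7);x=np.array([np.cos(yaw),np.sin(yaw)]);y=np.array([-x[1],x[0]])
L=lambda p:np.c_[(p[:,:2]-[.6595,.1219])@x,(p[:,:2]-[.6595,.1219])@y]
p=on_plane(t,T([[240,287],[466,270]]),.045);print("top rear",p[:,:2],L(p),np.degrees(np.arctan2((p[1]-p[0])[0],-(p[1]-p[0])[1])))
q=on_plane(s,S([[354,229],[381,361],[242,368]]),.045);print("side rl,rr,fr",q[:,:2],L(q))
g=on_plane(s,S([[435,421],[397,247]]),0);print("tips side",L(g))
g=on_plane(t,T([[494,217],[206,242]]),.06);print("tips top",L(g))
c=on_plane(t,T([[231,150],[231,203],[462,110],[468,180]]),.06);print("cheeks top",L(c))
E
```

```text
top rear [[0.6126 0.2104]
 [0.6259 0.0316]] [[-0.0395  0.092 ]
 [-0.0409 -0.0872]] 4.240477691758204
side rl,rr,fr [[0.6098 0.2046]
 [0.6246 0.0347]
 [0.5082 0.0259]] [[-0.0428  0.0865]
 [-0.042  -0.0841]
 [-0.1586 -0.0833]]
tips side [[ 0.0024 -0.1139]
 [ 0.0026  0.1102]]
tips top [[-0.0034 -0.1128]
 [-0.0044  0.1144]]
cheeks top [[ 0.0682  0.0901]
 [ 0.0253  0.0929]
 [ 0.0853 -0.0947]
 [ 0.0281 -0.0948]]
```

```bash
python3 -m jog '[[[0,0,40,0,0,0,80],[0,0,75,0,0,0,80],[0,0,95,0,0,0,80],[0,0,107,0,0,0,80],[0,0,107,0,0,0,80],[12,0,107,0,0,0,80],[20,0,107,0,0,0,80],[30,0,107,0,0,0,80],[40,0,107,0,0,0,80],[50,0,107,0,0,0,80]]]'; python3 -c "
from h import *
to(.6595-.0445*.9966,.1219-.0445*.082,.013,4.7)"
```

```text
time: 8.15
position: [0.5187, 0.1089, 0.0169]
tool_rot: [3.138, 0.122, -0.004]
ft_force: [-5.5, -0.7, 4.1]
grip_width: 0.916
grip_force: 2.8
t 8.15 shift mm [96.9 -1.8  3.6] turn [ 0.   0.1 -0.2] F [-5.5 -0.7  4.1]
```

```bash
python3 -m jog '[[[10,0,0,0,0,0,80],[20,0,1,0,0,0,80],[30,0,2,0,0,0,80],[40,0,2,0,0,0,80],[50,0,2,0,0,0,80],[60,0,2,0,0,0,80],[70,0,2,0,0,0,80],[77,0,2,0,0,0,80],[82,0,2,0,0,0,80],[84,0,2,0,0,0,80]]]';python3 -m jog '[[[2,0,0,0,0,0,80],[4,0,0,0,0,0,80],[6,0,0,0,0,0,80]]]';  python3 -c "
from h import *
to(.6595-.0445*.9966,.1219-.0445*.082,.013,4.7)"
```

```text
time: 9.15
position: [0.6028, 0.1156, 0.0144]
tool_rot: [3.139, 0.122, -0.001]
ft_force: [-5.7, 0.0, 3.4]
grip_width: 0.922
grip_force: 2.7
time: 9.45
position: [0.6081, 0.116, 0.0143]
tool_rot: [3.139, 0.123, -0.002]
ft_force: [-5.1, -0.3, 3.8]
grip_width: 0.918
grip_force: 2.6
t 9.45 shift mm [ 7.2 -1.7  1.3] turn [ 0.   0.1 -0.2] F [-5.1 -0.3  3.8]
```

Only sliding friction so far, about 5 N. I'll creep forward until it touches the back plate.

```bash
python3 -m jog '[[[2,0,0,0,0,0,80],[4,0,0,0,0,0,80],[6,0,0,0,0,0,80]]]';python3 -m jog '[[[1,0,0,0,0,0,80],[2,0,0,0,0,0,80]]]'; python3 -m jog '[[[1,0,0,0,0,0,80],[2,0,0,0,0,0,80]]]'
```

```text
time: 9.75
position: [0.6141, 0.1165, 0.0143]
tool_rot: [3.139, 0.123, -0.002]
ft_force: [-5.1, -0.7, 2.7]
grip_width: 0.92
grip_force: 2.5
time: 9.95
position: [0.6155, 0.1165, 0.0143]
tool_rot: [3.139, 0.123, -0.004]
ft_force: [-8.7, -0.6, 5.9]
grip_width: 0.92
grip_force: 4.4
time: 10.15
position: [0.6155, 0.1165, 0.0142]
tool_rot: [3.137, 0.123, -0.01]
ft_force: [-13.4, -2.3, 9.4]
grip_width: 0.922
grip_force: 6.8
```

```bash
python3 -m jog '[[[1,0,0,0,0,0,80],[2,0,0,0,0,0,80],[2,0,0,0,0,0,80]]]'; python3 -m jog '[[[0,0,0,0,0,0.8,80],[0,0,0,0,0,0.8,80],[0,0,0,0,0,0,80],[0,0,0,0,0,-0.8,80],[0,0,0,0,0,-0.8,80],[0,0,0,0,0,0,80]]]'; python3 -c "
from h import *
to(.6595-.0445*.9966,.1219-.0445*.082,.013,4.7)"
```

```text
time: 10.45
position: [0.6155, 0.1164, 0.014]
tool_rot: [3.136, 0.124, -0.016]
ft_force: [-16.8, -3.1, 11.6]
grip_width: 0.922
grip_force: 8.5
time: 11.05
position: [0.6162, 0.1157, 0.0137]
tool_rot: [3.136, 0.124, -0.014]
ft_force: [-15.5, -4.7, 11.4]
grip_width: 0.923
grip_force: 8.0
t 11.05 shift mm [-0.8 -2.6  0.7] turn [ 0.2  0.5 -0.2] F [-15.5  -4.7  11.4]
```

```bash
python3 -m jog '[[[-5,0,0,0,0,0,80],[-25,0,0,0,0,0,80],[-60,0,0,0,0,0,80],[-100,0,-20,0,0,0,80],[-120,20,-60,0,0,0,80],[-120,60,-100,0,0,0,80],[-120,110,-140,0,0,0,80],[-120,160,-150,0,0,0,80],[-120,210,-150,0,0,0,80],[-120,260,-150,0,0,0,80]]]'; python3 -m jog '[[[0,50,0,0,0,0,80],[0,100,0,0,0,0,80],[0,100,0,0,0,0,80],[0,100,0,0,0,0,80]]]'; python3 -c "
from h import *
i=[]
d=grab('top');np.save('top4.npy',d,allow_pickle=True);i.append(cv2.resize(d['image'][130:250,190:300],(550,600),interpolation=2))
d=grab('side');np.save('side4.npy',d,allow_pickle=True);i.append(cv2.resize(d['image'][160:260,300:340],(240,600),interpolation=2))
cv2.imwrite('pics/f4.png',np.hstack(i)[:,:,::-1])"
```

```text
time: 12.05
position: [0.5219, -0.1356, 0.1662]
tool_rot: [3.136, 0.123, 0.011]
ft_force: [1.4, 0.8, -0.5]
grip_width: 0.922
grip_force: 0.0
time: 12.45
position: [0.5281, -0.2347, 0.1639]
tool_rot: [3.138, 0.117, 0.004]
ft_force: [-1.4, 0.8, -0.4]
grip_width: 0.917
grip_force: 0.0
```

View pics/f4.png

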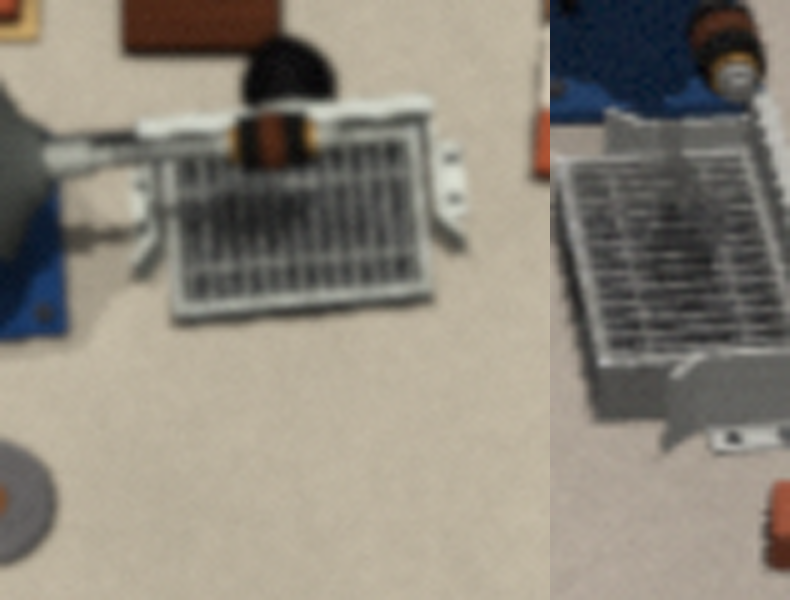

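The tray is seated between the cheeks. Its front edge runs from (176,318) to (430,298), parallel to the back plate's edge from (137,127) to (432,105). I'll check how far it stands out against the 35 mm given.

```bash
python3 - <<'E'
from h import *
np.set_printoptions(precision=4,suppress=True)
t=np.load("top4.npy",allow_pickle=True).item()
T=lambda p:(np.array(p,float)+.5)/5-.5+[190,130]
yaw=np.radians(4.7);x=np.array([np.cos(yaw),np.sin(yaw)]);y=np.array([-x[1],x[0]])
L=lambda p:np.c_[p[:,:2]@x,p[:,:2]@y]
print(L(on_plane(t,T([[174,322],[434,301]]),.045)))
print(L(on_plane(t,T([[135,277],[465,248]]),.06)))
E
```

```text
[[ 0.6307  0.1584]
 [ 0.6303 -0.0232]]
[[ 0.6615  0.1814]
 [ 0.6627 -0.0477]]
```

```bash
python3 -c "
from h import *
print(ctrl.close_job())"
```

```text
the job is handed in; nothing more can be done
None
```

The tray is fully home, flush against the guard's back plate between the cheeks. It stayed on the bench throughout, nothing else was pushed, and the job is handed in at about 12.5 s with the arm clear.

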